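Hook the grating insert under the lip of its catch box and snap it shut

ROBOT

A 7-joint arm with a two-finger parallel gripper is mounted at the origin on a cart in front of the work surface, level with it; the furniture and walls round the work are solid. World frame = base frame: x ahead of the robot, y to its left, z up, the work surface at z = 0. Lengths are in m, angles in rad, forces in N, time in s.
With the tool pointing down it reaches from about 0.35 to 0.9 m from the base axis. Payload 8.1 kg.
Tool frame: the origin (TCP) lies on the centre line of the jaws, within the pads' length; the fingertips stand 25 mm ahead of it and the grasp point (between the pads) lies 6 mm ahead of it; x points along the fingers, y is the direction in which the jaws open and shut, and the axes are right-handed (so a half turn about x gives the same grasp; the last joint's range is limited). The gripper opens to 92 mm and grips with 3 to 60 N. Pads are 19 mm wide; open, the fingers measure 130 mm over their backs; the gripper's body (75 mm by 190 mm) begins 47 mm behind the grasp point.
Start: joints at [1.235, 0.434, 0.025, 1.573, -0.012, 1.134, -0.075], TCP at [0.144, -0.608, 0.252] pointing down, gripper open.
Joint ranges: [-2.62, 2.62], [-0.44, 2.09], [-1.27, 1.32], [0.08, 2.57], [-1.32, 4.46], [0.12, 2], [-2.74, 2.74]. Speed limits (rad/s): [2.22, 2.22, 3.01, 3.01, 3.14, 3.14, 3.14].

INTERFACE

Orientations are given as a rotation vector (axis times angle).
In Python, from cell import observe, viewer, robot gives the robot as it stands.
- The arm moves only by the tool arm_command, never from a script. Its argument "rows" is a list of rows, each an object with "travel": the shift along the world's x, y, z each as a share of 150 mm, from -1 to 1, a list of three; "delta_rot": the turn, a rotation vector about the world's x, y, z each as a share of 120 degrees, from -1 to 1, a list of three; "grip": the closure, from -1 (fully open) to 1 (shut), so that 0 is half open. In form: [{"travel": [dx, dy, dz], "delta_rot": [rx, ry, rz], "grip": grip}, ...]. A call has 1 to 12 rows; each row is the pose to reach, as a shift and turn from the pose commanded when the call began; what a row does not reach only later rows make up. A row lasts 1/10 s, in which the tool goes at most 50 mm and 8.59 degrees, less where a joint would pass 70% of its speed; a pose out of reach is approached as far as the arm can. A call with a number of a shift or a turn outside -1 to 1 is refused whole. A call with a gripper value outside its range is refused whole. The fingers move at their own pace and stop on an object; "force" is the grip in N (left out, the last holds). Time passes only in rows, so rows that repeat a pose let the fingers close. It gives the time, the measured TCP pose, the force and the opening at its end, in the units of the state.
- observe(): the state, without advancing time (a new reading comes with each control period).
- viewer.capture(name): name is "scene" or "top" or "wrist"; returns a dict with "pixels" (400x640x3 uint8, red, green, blue), "fx", "fy", "cx", "cy" (pixels), "rvec" (rotation vector, rad) and "tvec" (3), from world to camera coordinates, as OpenCV has them. Camera axes: x right, y down, z forward; pixel columns grow to the right and rows downward; lengths in m; the calibration is good to about 2 mm. A picture is of the moment at which its call begins. There is no depth.
- robot.sign_off(): hands the job in, once; it reports no verdict.
The state is a dict: "time_s": time; "joint_pos": joint angles; "joint_velocities": joint speeds; "effort": joint torques, N m; "tool_pos": TCP position; "tcp_rot": TCP orientation; "ft_force": force on the tool from outside, world axes, zero at the start; "ft_torque": the same for the moment, N m; "grip_width": finger opening in m.
Only numpy, scipy, OpenCV 4.12 (cv2) and the standard library are available. Lean on these libraries where they do the work, as an engineer would, in place of code of your own. Each camera call takes 0.05 s, during which the arm holds its last target.

TASK

The white grating insert lies propped up in its green catch box. Slide it forward so that its tongue goes under the white lip at the far end of the box, then press its near end down until the black spring catch snaps over it and the insert sits level, fully home in the box. Do not shove the bowl, garlic, mug or cup about.

Things in the scene. Friction and masses are not known exactly. Their poses are not given: they have to be found in the camera images.
- box: Green catch box of a kitchen grater, 171 x 96 mm, fixed firmly to the worktop. Origin: centre of its underside; x runs along its length from the near end (black catch) to the far end (white lip), y across, z up. Its bay for the insert runs x -67 to +67, y -42 to +42 mm, with a seat (ledge) at z 50 mm; side walls reach z 70 mm.
- lip (a point): Middle of the near lower edge of the white lip, at box x 67, y 0, z 60 mm. The lip spans x 67 to 86, z 60 to 70 mm, over a slot z 50 to 60 mm that is 15 mm deep (x 67 to 82 mm); the tongue must go into it.
- housing (a point): Middle of the top of the catch housing in the near wall, at box x -76, y 0, z 80 mm. Housing: x -85 to -67, y -33 to +33 mm, 80 mm high; beside it the near wall is 70 mm high.
- insert: White frame with a steel grating sheet, loose, about 0.25 kg. Origin: centre of its underside; x from near tab to far tongue, z up. Body x -55 to +65 mm, 80 mm wide, 20 mm high. It starts tilted about 0.25 rad: tongue tip on the far seat 16 to 28 mm short of its place, near end resting on the housing; walls guide it (2 mm play a side). Seated: origin at box x -2 to +2, z 50 mm, top z 70 mm.
- tab_end (a point): Middle of the near end face of the near tab (insert x -65, y 0, z 5 mm; tab 10 mm long, 56 wide, 10 high from the underside): push forward here, 1 to 4 N. When the body meets the lip, the tab (then at box x about -64 mm) falls off the housing and stops on the catch's bevel, about 20 mm above its seat.
- press_bar (a point): Middle of the top of the solid near bar of the insert, 20 mm wide in x, 80 mm in y (insert x -45, y 0, z 20 mm): the place to press down.
- tongue_tip (a point): Middle of the lower far edge of the tongue (insert x 75, y 0, z 0 mm). The tongue is 10 mm long, 60 mm wide, 6 mm high from the underside.
- catch (a joint): Black spring catch in the near wall: 0 = sprung out (home), grows to 0.008 m as it is pushed back towards the near end. Its bevelled nose juts 6.5 mm into the bay, tip at box z 64 mm, and holds down the insert's tab (top at z 60 mm when seated). Pressing the near bar down past it takes roughly 4 to 8 N.
- bowl: Bystander, loose: white rice bowl; origin at the centre of its underside. Leave it standing.
- garlic: Bystander, loose: garlic bulb; origin at the centre of its underside. Leave it standing.
- mug: Bystander, loose: striped mug; origin at the centre of its underside. Leave it standing.
- cup: Bystander, loose: clear plastic cup; origin at the centre of its underside. Leave it standing.
There are look-alikes about, which are no part of the job. Of the things that look like the insert, the larger one is meant.

How it is judged:
On the way:
1. The tongue is under the lip (its tip at least 3 mm beyond the lip's edge) while the near end still stands up (x of tongue_tip in the frame of box above 0.07 m and z of tongue_tip in the frame of box below 0.058 m and z of press_bar in the frame of box above 0.076 m), for 0.04 s.
At the end, for the whole second after the job is handed in: The tongue tip lies at least 4 mm beyond the lip's edge and at most 3.5 mm above the seat, the press bar's top is at most 3 mm above the rim height of 70 mm, the insert is level in the box within 2 degrees, the catch has sprung back to within 2 mm of home, and the insert is at rest (x of tongue_tip in the frame of box above 0.071 m and z of tongue_tip in the frame of box below 0.0535 m and z of press_bar in the frame of box below 0.073 m and angle between the z axis of insert and the z axis of box, either way round below 0.035 rad and value of joint catch below 0.002 m and linear speed of insert below 0.02 m/s); the robot touches nothing.
It fails at once if the white rice bowl is moved more than 4 cm (distance of bowl from where it was at the start of the episode above 0.04 m).
It fails at once if the garlic bulb is moved more than 4 cm (distance of garlic from where it was at the start of the episode above 0.04 m).
It fails at once if the striped mug is moved more than 4 cm (distance of mug from where it was at the start of the episode above 0.04 m).
It fails at once if the clear plastic cup is moved more than 4 cm (distance of cup from where it was at the start of the episode above 0.04 m).
It also fails if it takes over 40 s, if anything falls off the work surface, if the arm or the gripper's body presses on something with over 40 N, if the wrist force passes 120 N, or if a joint passes its speed limit or range.

## Working session

There is one attempt and no reset: what is moved stays moved. The work goes in short steps, Python scripts to look and compute and a tool call to move; the robot and the scene stay as the last step left them, time stands still between calls to the robot, and variables do not carry over. Pictures are saved under pics/ and viewed, and the job is handed in when it is done.

Besides the shell and the picture viewer there is one more tool, called in YAML: its name, and indented under it one key for each argument. arm_command: Moves the arm, as the interface text tells. Its arguments: {"type":"object","properties":{"rows":{"type":"array"},"force":{"type":"number"}},"required":["rows"]}

```bash
mkdir -p pics; ls
python3 - <<'E'
from cell import observe, viewer
import cv2
print(observe())
for n in ("scene","top","wrist"):
    c=viewer.capture(n); cv2.imwrite(f"pics/{n}0.png",c["pixels"][:,:,::-1])
    print(n,{k:v for k,v in c.items() if k!="pixels"})
E
```

```text
pics
{'time_s': 0.0, 'joint_pos': array([ 1.23537086,  0.4352343 ,  0.02499978,  1.57411045, -0.011584  ,
        1.133958  , -0.07511668]), 'joint_velocities': array([ 1.77427164e-04, -5.67449679e-04,  7.85552136e-04,  3.04909723e-05,
       -1.39852948e-04,  1.07962023e-05,  6.09284727e-04]), 'effort': array([-2.12472449e-03, -6.67835641e+01,  9.83905457e-01, -3.14461577e+01,
       -6.07475289e-02,  4.27876669e-02,  2.04491589e-04]), 'tool_pos': array([ 0.14402549, -0.60770039,  0.25093304]), 'tcp_rot': array([ 2.09835979,  0.24693   , -2.09909498]), 'ft_force': array([-0.70007159, -0.75160517, -0.45856035]), 'ft_torque': array([-0.01678941,  0.099996  ,  0.01635164]), 'grip_width': 0.09165602408952184}
scene {'fx': 419.0434566407303, 'fy': 419.0434566407303, 'cx': 320.7123232635295, 'cy': 203.18177078664627, 'rvec': array([ 1.01156906, -2.05650611,  1.32891406]), 'tvec': array([0.38266508, 0.2674231 , 0.69912925])}
top {'fx': 410.50388146287105, 'fy': 410.50388146287105, 'cx': 311.01939545237957, 'cy': 201.3095218752058, 'rvec': array([ 2.10293194, -2.14862312,  0.20759278]), 'tvec': array([0.02121254, 0.58092756, 1.07412002])}
wrist {'fx': 342.39414850433053, 'fy': 342.39414850433053, 'cx': 320.052709509154, 'cy': 193.1555115488829, 'rvec': array([-2.26889959,  1.79499353,  0.27533293]), 'tvec': array([-0.62445821, -0.03689556,  0.39170466])}
```

View pics/scene0.png

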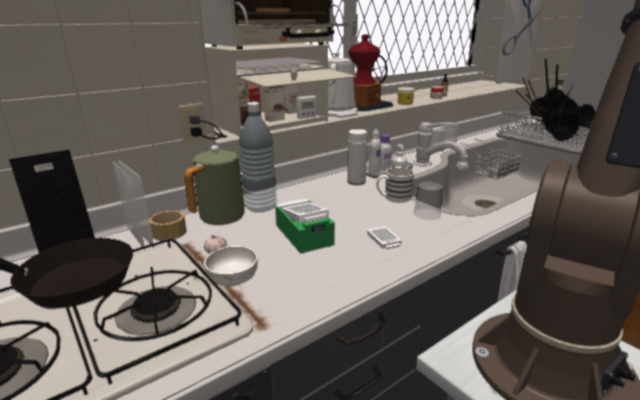

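View pics/top0.png

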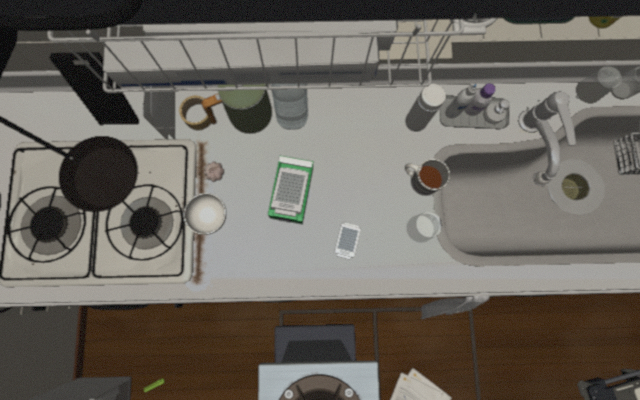

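View pics/wrist0.png

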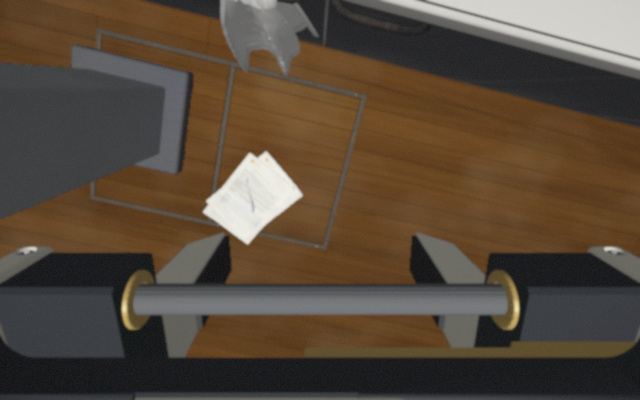

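The green box, with the large tilted insert in it, is at top (290,190). The small loose grating at (348,240) is the look-alike. I'll enlarge both to confirm.

Run:
```python
import cv2
a=cv2.imread("pics/top0.png")[140:270,240:380]; cv2.imwrite("pics/topc.png",cv2.resize(a,None,fx=5,fy=5,interpolation=cv2.INTER_CUBIC)[:600])
a=cv2.imread("pics/scene0.png")[180:260,260:360]; cv2.imwrite("pics/scenec.png",cv2.resize(a,None,fx=7,fy=7,interpolation=cv2.INTER_CUBIC))
```

```text
(no output)
```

View pics/topc.png

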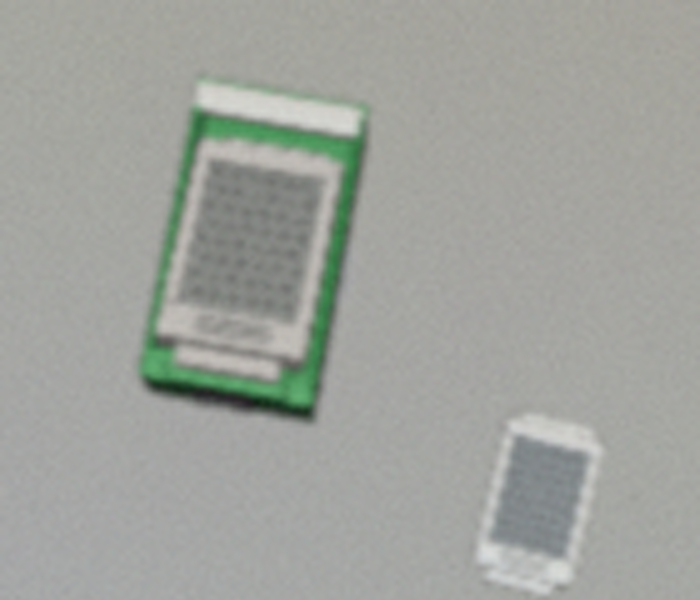

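View pics/scenec.png

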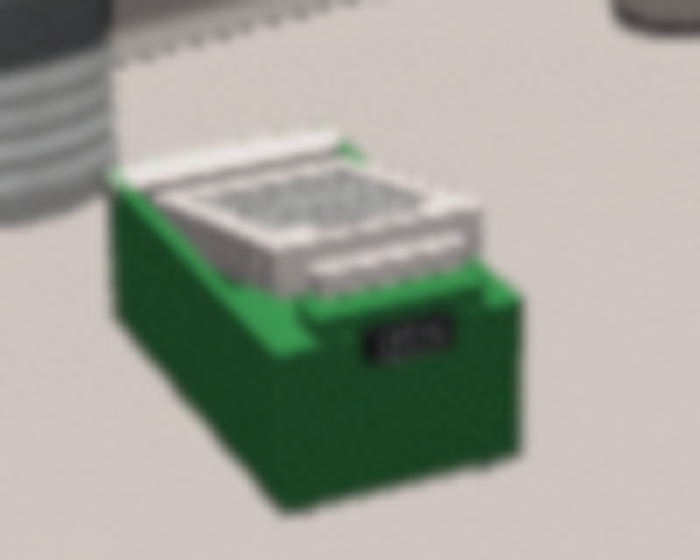

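The crops confirm it: the larger insert sits propped in the green box, its near end towards the robot, and the small one lies loose on the worktop. Next I fit the box pose from its corners in both views.

```bash
cat > h.py <<'E'
import numpy as np,cv2
from cell import observe, viewer
from scipy.optimize import least_squares
def proj(c,P): return cv2.projectPoints(np.array(P,float),c["rvec"],c["tvec"],np.array([[c["fx"],0,c["cx"]],[0,c["fy"],c["cy"]],[0,0,1]]),None)[0][:,0]
def b2w(p,B):
    B=np.array(B,float).reshape(-1,3); c,s=np.cos(p[2]),np.sin(p[2])
    return np.c_[p[0]+c*B[:,0]-s*B[:,1],p[1]+s*B[:,0]+c*B[:,1],B[:,2]]
def shot(n,f,box=None,k=1):
    c=viewer.capture(n); a=c["pixels"][:,:,::-1]
    if box: x0,y0,x1,y1=box; a=a[y0:y1,x0:x1]
    cv2.imwrite("pics/"+f,cv2.resize(a,None,fx=k,fy=k,interpolation=cv2.INTER_CUBIC)); return c
E
python3 - <<'E'
from h import *
X,Y=.0855,.048
T=viewer.capture("top");S=viewer.capture("scene")
tc=lambda u,v:(u/5+240-.4,v/5+140-.4); sc=lambda u,v:(u/7+260-.43,v/7+180-.43)
top=[((X,Y,.07),tc(198,80)),((X,-Y,.07),tc(368,104)),((-X,Y,.07),tc(145,378)),((-X,-Y,.07),tc(313,405))]
sce=[((-X,Y,.07),sc(278,355)),((-X,-Y,.07),sc(521,297)),((-X,Y,0),sc(285,512)),((-X,-Y,0),sc(520,460)),((X,Y,.07),sc(112,178))]
def f(p,w=(1,1)): return np.r_[w[0]*(proj(T,b2w(p,[a for a,_ in top]))-[b for _,b in top]).ravel(),w[1]*(proj(S,b2w(p,[a for a,_ in sce]))-[b for _,b in sce]).ravel()]
for w in((1,1),(1,0),(0,1)):
    r=least_squares(f,[.6,.0,0],args=(w,)); print(r.x,r.fun.round(1))
E
```

```text
[ 0.61851503  0.06449632 -0.19935065] [-0.2 -1.  -0.1  0.2 -1.7 -0.5 -0.2  0.3  0.3 -1.2  1.4 -1.   0.1  1.8
  1.3  0.4 -1.  -2.1]
[ 0.61782282  0.06302886 -0.18425879] [-0.2 -0.6  0.   0.1 -0.7  0.1  0.8  0.4  0.  -0.   0.  -0.   0.   0.
  0.   0.  -0.  -0. ]
[ 0.61812176  0.06543642 -0.20945472] [-0.  -0.  -0.   0.  -0.  -0.  -0.   0.  -0.4 -1.   0.9 -0.7 -0.6  2.
  0.9  0.8 -1.  -2.1]
```

Run:
```python
from h import *
from scipy.spatial.transform import Rotation as R
o=observe(); Rt=R.from_rotvec(o["tcp_rot"]); print("tool axes cols\n",Rt.as_matrix().round(3))
c=viewer.capture("wrist"); Rc=R.from_rotvec(c["rvec"]); C=-Rc.inv().apply(c["tvec"])
print("cam in tool",Rt.inv().apply(C-o["tool_pos"]),"cam axes in tool\n",(Rt.inv()*Rc.inv()).as_matrix().round(2))
yaw=-.193
for s in(1,-1):
    y=s*np.array([-np.sin(yaw),np.cos(yaw),0]);x=np.array([0,0,-1]);z=np.cross(x,y)
    d=R.from_matrix(np.c_[x,y,z])*Rt.inv(); print(s,d.as_rotvec(),np.degrees(d.as_rotvec())/120)
p=[.618,.064,yaw]; print(b2w(p,[(-.12,0,.25),(-.09,0,.1),(-.043,0,.1)]))
```

```text
tool axes cols
 [[-0.     0.231 -0.973]
 [ 0.001 -0.973 -0.231]
 [-1.    -0.001  0.   ]]
cam in tool [-0.13279101  0.00044785 -0.0807914 ] cam axes in tool
 [[ 0.   -0.3   0.95]
 [ 1.   -0.   -0.  ]
 [ 0.    0.95  0.3 ]]
1 [ 1.17666973e-04 -9.84545068e-04  2.71587878e+00] [ 5.61818410e-05 -4.70085643e-04  1.29673660e+00]
-1 [-7.14045601e-04 -8.53384847e-05 -4.25713698e-01] [-3.40931661e-04 -4.07461250e-05 -2.03263318e-01]
[[0.50022801 0.08701649 0.25      ]
 [0.52967101 0.08126236 0.1       ]
 [0.57579837 0.07224757 0.1       ]]
```

arm_command:
  rows:
    - {"travel":[0.33,0.3,0],"delta_rot":[0,0,-0.07],"grip":1}
    - {"travel":[0.66,0.6,0],"delta_rot":[0,0,-0.14],"grip":1}
    - {"travel":[1,0.9,0],"delta_rot":[0,0,-0.2],"grip":1}
    - {"travel":[1,0.9,0],"delta_rot":[0,0,-0.2],"grip":1}
    - {"travel":[1,0.9,0],"delta_rot":[0,0,-0.2],"grip":1}
  force: 20

```text
time_s: 0.8
tool_pos: [0.3008, -0.4676, 0.2518]
tcp_rot: [-2.131, 0.184, 2.125]
ft_force: [0.1, -0.2, 1.0]
grip_width: 0.0566
```

arm_command:
  rows:
    - {"travel":[0.27,0.33,0],"delta_rot":[0,0,0],"grip":1}
    - {"travel":[0.53,0.66,0],"delta_rot":[0,0,0],"grip":1}
    - {"travel":[0.8,1,0],"delta_rot":[0,0,0],"grip":1}
    - {"travel":[0.8,1,0],"delta_rot":[0,0,0],"grip":1}

```text
time_s: 1.2
tool_pos: [0.4156, -0.3209, 0.2519]
tcp_rot: [-2.125, 0.196, 2.124]
ft_force: [-0.1, -0.4, 0.2]
grip_width: 0.0246
```

arm_command:
  rows:
    - {"travel":[0.19,0.33,0],"delta_rot":[0,0,0],"grip":1}
    - {"travel":[0.38,0.66,0],"delta_rot":[0,0,0],"grip":1}
    - {"travel":[0.57,1,0],"delta_rot":[0,0,0],"grip":1}
    - {"travel":[0.57,1,0],"delta_rot":[0,0,0],"grip":1}

```text
time_s: 1.6
tool_pos: [0.5018, -0.1682, 0.2519]
tcp_rot: [-2.127, 0.19, 2.125]
ft_force: [0.7, -0.0, -0.2]
grip_width: 0.0004
```

arm_command:
  rows:
    - {"travel":[0,0.33,0],"delta_rot":[0,0,0],"grip":1}
    - {"travel":[0,0.66,0],"delta_rot":[0,0,0],"grip":1}
    - {"travel":[0,1,0],"delta_rot":[0,0,0],"grip":1}
    - {"travel":[0,1,0],"delta_rot":[0,0,0],"grip":1}

```text
time_s: 2.0
tool_pos: [0.4996, -0.0155, 0.2521]
tcp_rot: [-2.128, 0.184, 2.128]
ft_force: [0.7, -0.3, 0.2]
grip_width: 0.0005
```

arm_command:
  rows:
    - {"travel":[0,0.33,0],"delta_rot":[0,0,0],"grip":1}
    - {"travel":[0,0.6,0],"delta_rot":[0,0,0],"grip":1}
    - {"travel":[0,0.73,0],"delta_rot":[0,0,0],"grip":1}
    - {"travel":[0,0.73,0],"delta_rot":[0,0,0],"grip":1}
    - {"travel":[0,0.73,0],"delta_rot":[0,0,0],"grip":1}

```text
time_s: 2.5
tool_pos: [0.4997, 0.0858, 0.2516]
tcp_rot: [-2.124, 0.198, 2.125]
ft_force: [0.2, 1.0, 0.5]
grip_width: 0.0002
```

Run:
```python
from h import *
print(observe()); c=shot("wrist","w1.png")
yaw=-.193;p=[.618,.064,yaw]
X,Y=.0855,.048
print(proj(c,b2w(p,[(X,Y,.07),(X,-Y,.07),(-X,Y,.07),(-X,-Y,.07),(-.067,.033,.08)])))
```

```text
{'time_s': 2.5, 'joint_pos': array([-0.06313738,  0.26227149, -0.26243065,  1.83830073,  0.07806232,
        1.05130666, -2.11215643]), 'joint_velocities': array([ 2.22861833e-02, -2.58557291e-03,  2.06759787e-02,  4.91092715e-03,
        1.89113104e-03,  7.80065830e-04,  9.23754171e-05]), 'effort': array([ -1.85569849, -51.12041473,  -3.15197155, -30.41675806,
        -0.19145714,  -0.15361933,  -0.10933389]), 'tool_pos': array([0.49973419, 0.08576471, 0.25164025]), 'tcp_rot': array([-2.124207  ,  0.19823223,  2.12457709]), 'ft_force': array([0.18743179, 0.97000801, 0.48746235]), 'ft_torque': array([ 0.00585889, -0.07071439,  0.04005207]), 'grip_width': 0.0001583187849572147}
[[257.22248668 -84.20544526]
 [382.1782366  -83.20273751]
 [266.16665125 138.8699168 ]
 [370.86311658 139.56913769]
 [280.78671803 119.42521466]]
```

View pics/w1.png

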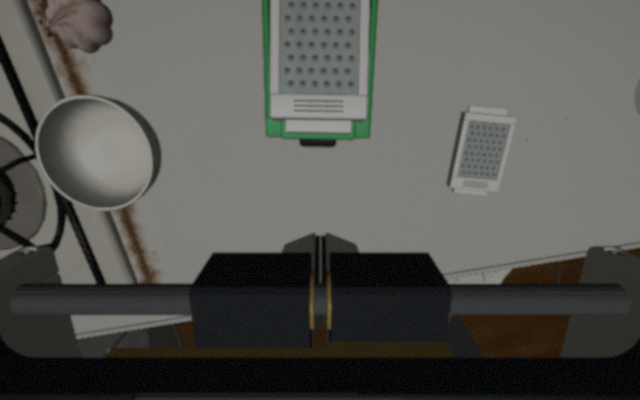

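The wrist view agrees with the fit: near corners predicted at (266,139) and (371,140), seen at about (266,137) and (370,139). A zoom will let me refine yaw and locate the tab.

Run:
```python
import cv2
a=cv2.imread("pics/w1.png")[0:155,250:390]; cv2.imwrite("pics/w1c.png",cv2.resize(a,None,fx=3.8,fy=3.8,interpolation=cv2.INTER_CUBIC))
```

```text
(no output)
```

View pics/w1c.png

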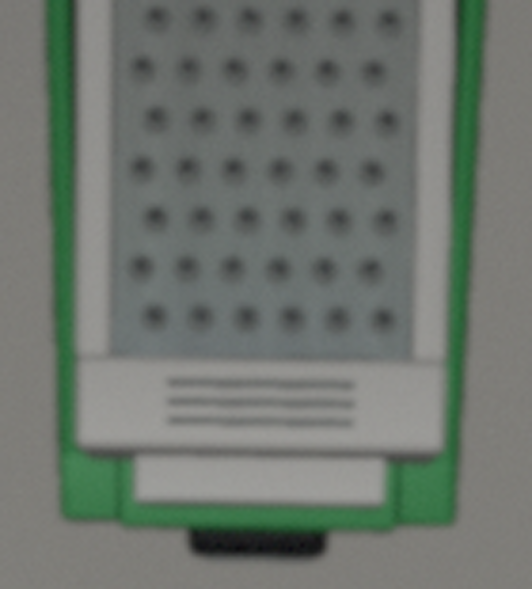

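```bash
cat >> h.py <<'E'
from scipy.spatial.transform import Rotation as R
def ray(c,uv,z):
    Rc=R.from_rotvec(c["rvec"]).inv(); C=-Rc.apply(c["tvec"])
    d=Rc.apply([(uv[0]-c["cx"])/c["fx"],(uv[1]-c["cy"])/c["fy"],1]); return C+d*(z-C[2])/d[2]
def w2b(p,W):
    c,s=np.cos(p[2]),np.sin(p[2]); d=np.array(W)-[p[0],p[1],0]; return np.array([c*d[0]+s*d[1],-s*d[0]+c*d[1],d[2]])
E
python3 - <<'E'
from h import *
c=viewer.capture("wrist"); q=lambda u,v:(u/3.8+250-.37,v/3.8-.37)
def f(p):
    X,Y=.0855,.048
    a=proj(c,b2w(p,[(-X,Y,.07),(-X,-Y,.07)]))-[q(62,518),q(455,522)]
    # side edge points
    r=[w2b(p,ray(c,q(47,0),.07))[1]-Y, w2b(p,ray(c,q(487,0),.07))[1]+Y]
    return np.r_[a.ravel(),np.array(r)*1100]
r=least_squares(f,[.618,.064,-.193]); p=r.x; print(p,r.fun)
for n,uv,z in [("tabL",(135,503),.09),("tabR",(385,503),.09),("barL",(78,450),.1),("barR",(442,450),.1),("hous",(128,527),.08),("housR",(393,527),.08)]: print(n,w2b(p,ray(c,q(*uv),z)).round(4))
print("tcp in box",w2b(p,observe()["tool_pos"]))
E
```

```text
[ 0.6204161   0.06234438 -0.20395868] [-0.62610714 -0.27693976  0.8940203   0.35067394 -0.85971499  0.59466676]
tabL [-0.0793  0.0278  0.09  ]
tabR [-0.0784 -0.0283  0.09  ]
barL [-0.067   0.0389  0.1   ]
barR [-0.0657 -0.0391  0.1   ]
hous [-0.0862  0.0306  0.08  ]
housR [-0.0852 -0.0313  0.08  ]
tcp in box [-0.12261227 -0.0025754   0.25163907]
```

arm_command:
  rows:
    - {"travel":[0.12,-0.01,-0.2],"delta_rot":[0,0,-0.005],"grip":1}
    - {"travel":[0.12,-0.01,-0.45],"delta_rot":[0,0,-0.005],"grip":1}
    - {"travel":[0.12,-0.01,-0.7],"delta_rot":[0,0,-0.005],"grip":1}
    - {"travel":[0.12,-0.01,-0.88],"delta_rot":[0,0,-0.005],"grip":1}
    - {"travel":[0.12,-0.01,-0.957],"delta_rot":[0,0,-0.005],"grip":1}
    - {"travel":[0.12,-0.01,-0.957],"delta_rot":[0,0,-0.005],"grip":1}
    - {"travel":[0.12,-0.01,-0.957],"delta_rot":[0,0,-0.005],"grip":1}

```text
time_s: 3.3
tool_pos: [0.5185, 0.0845, 0.1092]
tcp_rot: [-2.119, 0.21, 2.116]
ft_force: [-0.3, -0.0, 1.0]
grip_width: 0.0008
```

Run:
```python
from h import *
o=observe();print(o["tool_pos"],o["ft_force"],w2b((.620,.063,-.2),o["tool_pos"])); shot("wrist","w2.png"); shot("scene","s2.png",(240,160,380,260),5)
```

```text
[0.51848848 0.08446995 0.10922176] [-0.25122753 -0.01764221  0.98053923] [-0.10375347  0.00087476  0.10922176]
```

View pics/w2.png

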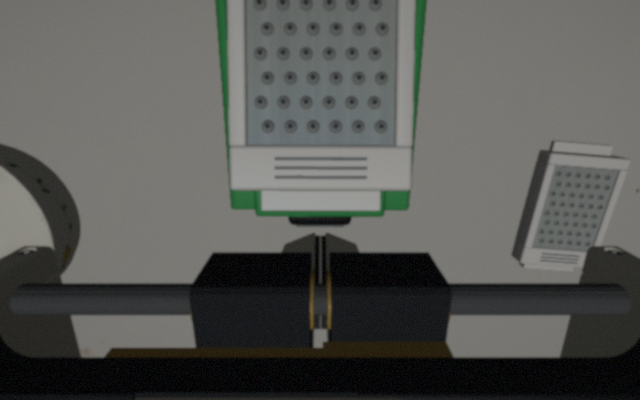

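View pics/s2.png

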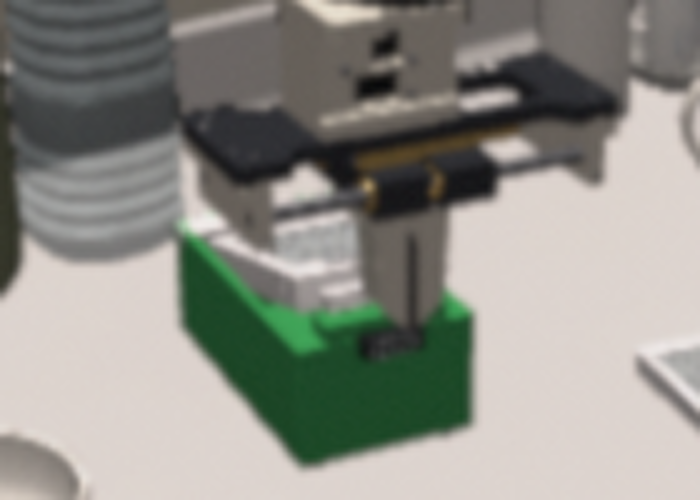

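The wrist view shows the tab (262–381, 201) still behind the fingertips at (320,235). The scene view shows the tips just above the housing level, behind the tab. Now I push forward in small steps.

arm_command:
  rows:
    - {"travel":[0.03,-0.006,-0.007],"delta_rot":[0,0,0],"grip":1}
    - {"travel":[0.065,-0.013,-0.007],"delta_rot":[0,0,0],"grip":1}
    - {"travel":[0.08,-0.016,-0.007],"delta_rot":[0,0,0],"grip":1}
    - {"travel":[0.095,-0.019,-0.007],"delta_rot":[0,0,0],"grip":1}
    - {"travel":[0.11,-0.022,-0.007],"delta_rot":[0,0,0],"grip":1}
    - {"travel":[0.11,-0.022,-0.007],"delta_rot":[0,0,0],"grip":1}

```text
time_s: 4.0
tool_pos: [0.5343, 0.0814, 0.107]
tcp_rot: [-2.118, 0.209, 2.118]
ft_force: [-1.3, 0.4, -0.0]
grip_width: 0.0006
```

Run:
```python
from h import *
o=observe();print(o["tool_pos"],o["ft_force"],w2b((.620,.063,-.2),o["tool_pos"])); shot("wrist","w3.png",(200,0,440,250),2.4)
```

```text
[0.53429124 0.08144512 0.10699874] [-1.30011882  0.44081372 -0.01882404] [-0.08766477  0.00104974  0.10699874]
```

View pics/w3.png

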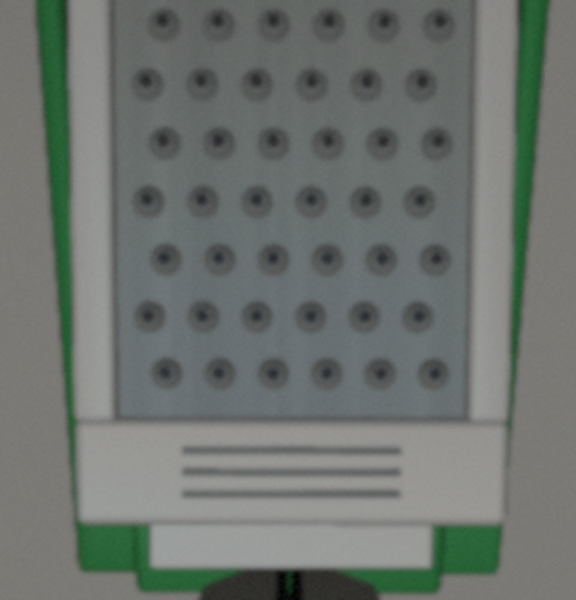

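Contact is made at about 1.3 N. Pushing on.

arm_command:
  rows:
    - {"travel":[0.013,-0.003,0.003],"delta_rot":[0,0,0],"grip":1}
    - {"travel":[0.026,-0.005,0.003],"delta_rot":[0,0,0],"grip":1}
    - {"travel":[0.039,-0.008,0.003],"delta_rot":[0,0,0],"grip":1}
    - {"travel":[0.052,-0.011,0.003],"delta_rot":[0,0,0],"grip":1}
    - {"travel":[0.052,-0.011,0.003],"delta_rot":[0,0,0],"grip":1}

```text
time_s: 4.55
tool_pos: [0.5423, 0.0798, 0.1076]
tcp_rot: [-2.118, 0.209, 2.118]
ft_force: [0.3, -0.0, -0.1]
grip_width: 0.0007
```

arm_command:
  rows:
    - {"travel":[0.01,-0.002,0.002],"delta_rot":[0,0,0],"grip":1}
    - {"travel":[0.02,-0.004,0.002],"delta_rot":[0,0,0],"grip":1}
    - {"travel":[0.026,-0.005,0.002],"delta_rot":[0,0,0],"grip":1}

```text
time_s: 4.85
tool_pos: [0.5464, 0.0791, 0.1081]
tcp_rot: [-2.119, 0.209, 2.117]
ft_force: [0.3, -0.0, -0.5]
grip_width: 0.0004
```

Run:
```python
from h import *
o=observe();print(o["tool_pos"],o["ft_force"],w2b((.620,.063,-.2),o["tool_pos"])); shot("wrist","w4.png",(200,0,440,250),2.4);shot("scene","s4.png",(240,160,380,260),5)
```

```text
[0.54639417 0.07908164 0.10806821] [ 0.32707347 -0.01671649 -0.50846083] [-0.07533354  0.00113786  0.10806821]
```

View pics/w4.png

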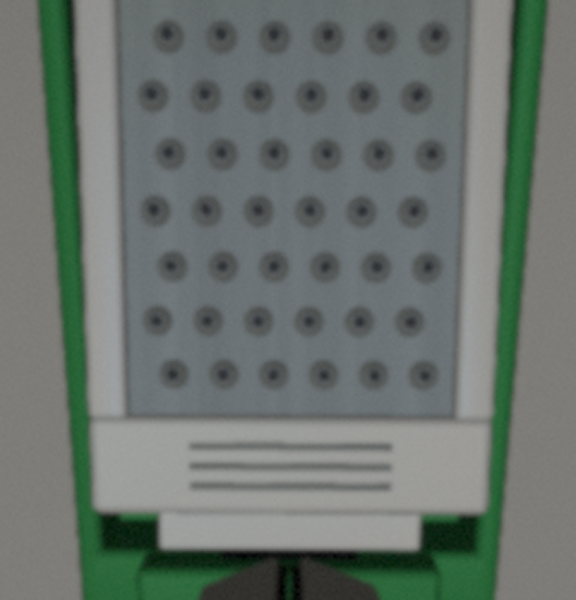

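View pics/s4.png

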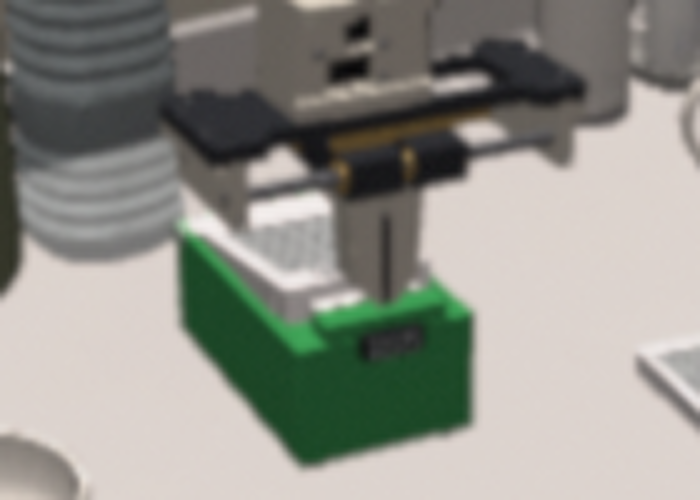

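The tab has come off the housing and dropped onto the catch: there is a dark gap beside it at crop (130,530) and (450,530). I'll measure how far forward it is.

Run:
```python
from h import *
c=viewer.capture("wrist"); p=(.6205,.0625,-.2)
q=lambda u,v:(u/2.4+200-.3,v/2.4-.3)
for n,uv,z in [("tabEnd top",(290,550),.079),("barNear",(290,513),.088),("barfar",(290,415),.083),("sideL",(95,513),.088),("sideR",(488,513),.088)]: print(n,w2b(p,ray(c,q(*uv),z)).round(4))
t=viewer.capture("top"); cv2.imwrite("pics/t4.png",cv2.resize(t["pixels"][145:235,255:325,::-1],None,fx=6,fy=6,interpolation=cv2.INTER_CUBIC))
```

```text
tabEnd top [-0.0646  0.001   0.079 ]
barNear [-0.0528  0.0011  0.088 ]
barfar [-0.0341  0.0011  0.083 ]
sideL [-0.0529  0.0398  0.088 ]
sideR [-0.0527 -0.0382  0.088 ]
```

View pics/t4.png

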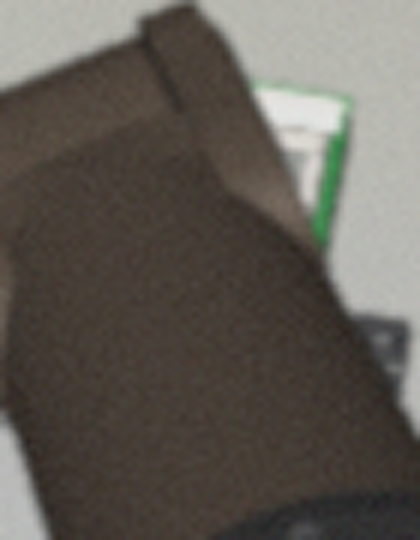

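The near edge of the tab is at box x ≈ −0.065 and the bar runs −0.053 to −0.034, as expected when the body is against the lip. I'll lift, move over the bar centre and press down.

arm_command:
  rows:
    - {"travel":[-0.01,0.002,0.1],"delta_rot":[0,0,0],"grip":1}
    - {"travel":[0,0,0.18],"delta_rot":[0,0,0],"grip":1}
    - {"travel":[0.1,-0.02,0.18],"delta_rot":[0,0,0],"grip":1}
    - {"travel":[0.209,-0.045,0.18],"delta_rot":[0,0,0],"grip":1}
    - {"travel":[0.209,-0.045,0.18],"delta_rot":[0,0,0],"grip":1}
    - {"travel":[0.209,-0.045,0.12],"delta_rot":[0,0,0],"grip":1}
    - {"travel":[0.209,-0.045,0.08],"delta_rot":[0,0,0],"grip":1}
    - {"travel":[0.209,-0.045,0.08],"delta_rot":[0,0,0],"grip":1}
    - {"travel":[0.209,-0.045,0.08],"delta_rot":[0,0,0],"grip":1}

```text
time_s: 5.95
tool_pos: [0.5765, 0.0725, 0.1195]
tcp_rot: [-2.117, 0.209, 2.12]
ft_force: [0.5, 0.2, -0.2]
grip_width: 0.0005
```

Run:
```python
from h import *
o=observe();print(o["tool_pos"],o["ft_force"],w2b((.620,.063,-.2),o["tool_pos"])); shot("wrist","w5.png",(200,0,440,250),2.4);shot("scene","s5.png",(240,160,380,260),5)
```

```text
[0.57653036 0.07254845 0.1194989 ] [ 0.52772561  0.2148447  -0.21230594] [-0.04450012  0.00072203  0.1194989 ]
```

View pics/w5.png

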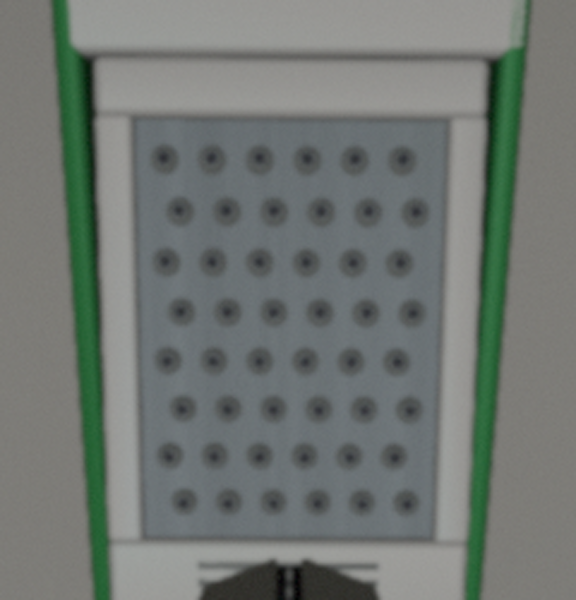

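View pics/s5.png

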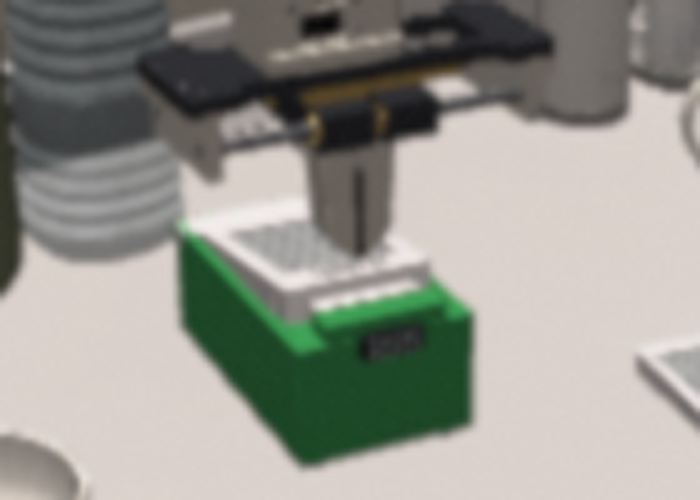

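The body's far edge meets the lip (crop row 55) and no tongue is visible, so the tongue is under it. The fingers are over the near bar. Pressing down.

arm_command:
  rows:
    - {"travel":[0.005,0,-0.03],"delta_rot":[0,0,0],"grip":1}
    - {"travel":[0.005,0,-0.05],"delta_rot":[0,0,0],"grip":1}
    - {"travel":[0.005,0,-0.07],"delta_rot":[0,0,0],"grip":1}
    - {"travel":[0.005,0,-0.09],"delta_rot":[0,0,0],"grip":1}

```text
time_s: 6.45
tool_pos: [0.5778, 0.0725, 0.1061]
tcp_rot: [-2.118, 0.209, 2.118]
ft_force: [0.2, 0.2, 0.4]
grip_width: 0.0006
```

arm_command:
  rows:
    - {"travel":[0,0,-0.015],"delta_rot":[0,0,0],"grip":1}
    - {"travel":[0,0,-0.03],"delta_rot":[0,0,0],"grip":1}
    - {"travel":[0,0,-0.04],"delta_rot":[0,0,0],"grip":1}

```text
time_s: 6.75
tool_pos: [0.5779, 0.0723, 0.1]
tcp_rot: [-2.118, 0.209, 2.118]
ft_force: [-0.7, -0.0, 0.2]
grip_width: 0.0003
```

arm_command:
  rows:
    - {"travel":[0,0,-0.012],"delta_rot":[0,0,0],"grip":1}
    - {"travel":[0,0,-0.018],"delta_rot":[0,0,0],"grip":1}
    - {"travel":[0,0,-0.024],"delta_rot":[0,0,0],"grip":1}

```text
time_s: 7.05
tool_pos: [0.578, 0.0724, 0.0967]
tcp_rot: [-2.118, 0.209, 2.118]
ft_force: [-0.1, 0.2, 0.1]
grip_width: 0.0004
```

Run:
```python
from h import *
o=observe();print(o["tool_pos"],o["ft_force"],w2b((.620,.063,-.2),o["tool_pos"])); shot("wrist","w6.png",(200,0,440,250),2.4);shot("scene","s6.png",(240,160,380,260),5)
```

```text
[0.57800449 0.07238584 0.09672812] [-0.08800548  0.21768306  0.05827551] [-0.04302307  0.00085553  0.09672812]
```

View pics/s6.png

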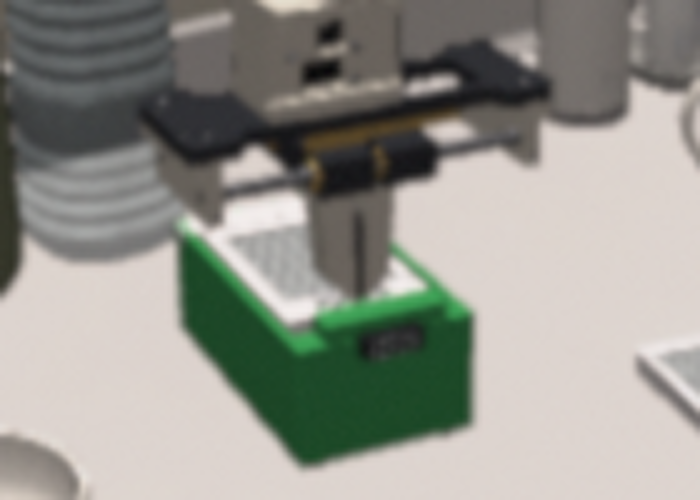

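The near end has gone down into the bay; the snap fell between force readings. I'll press a little more until firm contact.

arm_command:
  rows:
    - {"travel":[0,0,-0.008],"delta_rot":[0,0,0],"grip":1}
    - {"travel":[0,0,-0.014],"delta_rot":[0,0,0],"grip":1}
    - {"travel":[0,0,-0.014],"delta_rot":[0,0,0],"grip":1}

```text
time_s: 7.45
tool_pos: [0.5781, 0.0724, 0.0954]
tcp_rot: [-2.119, 0.209, 2.118]
ft_force: [-2.2, -0.1, 7.6]
grip_width: 0.0009
```

arm_command:
  rows:
    - {"travel":[0,0,-0.006],"delta_rot":[0,0,0],"grip":1}
    - {"travel":[0,0,-0.01],"delta_rot":[0,0,0],"grip":1}

```text
time_s: 7.65
tool_pos: [0.5781, 0.0724, 0.0951]
tcp_rot: [-2.119, 0.209, 2.117]
ft_force: [-9.1, -2.8, 28.0]
grip_width: 0.0005
```

It is seated firmly, with the tip at z 0.070 and 28 N. Lifting straight off and checking.

arm_command:
  rows:
    - {"travel":[0,0,0.03],"delta_rot":[0,0,0],"grip":1}
    - {"travel":[0,0,0.2],"delta_rot":[0,0,0],"grip":1}
    - {"travel":[0,0,0.5],"delta_rot":[0,0,0],"grip":1}
    - {"travel":[-0.2,0,0.8],"delta_rot":[0,0,0],"grip":1}
    - {"travel":[-0.5,0,1],"delta_rot":[0,0,0],"grip":1}
    - {"travel":[-0.5,0,1],"delta_rot":[0,0,0],"grip":1}
    - {"travel":[-0.5,0,1],"delta_rot":[0,0,0],"grip":1}

```text
time_s: 8.35
tool_pos: [0.5027, 0.0725, 0.2446]
tcp_rot: [-2.121, 0.208, 2.115]
ft_force: [0.2, -0.5, -0.5]
grip_width: 0.0005
```

Run:
```python
from h import *
o=observe();print(o["tool_pos"],o["ft_force"]); shot("wrist","w7.png",(240,0,400,200),3);shot("scene","s7.png",(260,180,360,260),7);shot("scene","s7f.png");
```

```text
[0.50266911 0.0725272  0.24457732] [ 0.24942984 -0.51395678 -0.50015774]
```

View pics/w7.png

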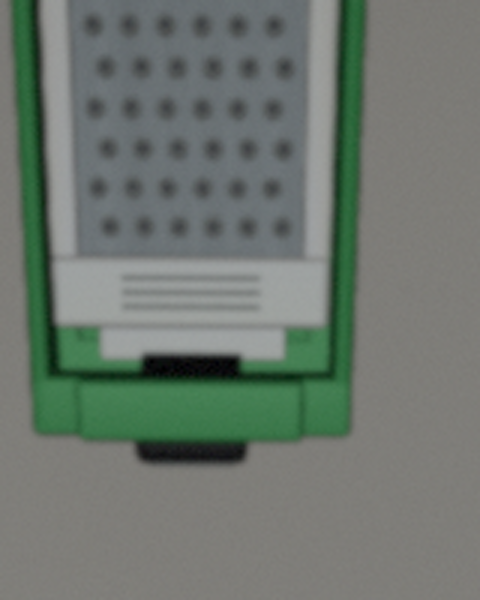

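View pics/s7.png

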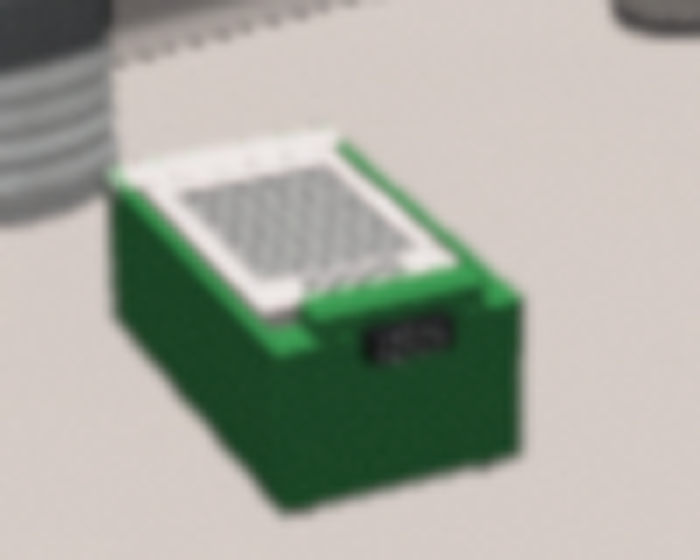

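View pics/s7f.png

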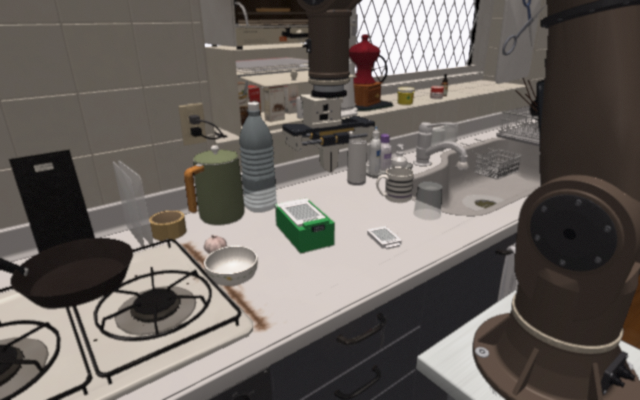

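The nose now shows over the tab in the wrist view (crop 143–241, row 355). I'll quantify the tab's position and the level.

Run:
```python
from h import *
c=viewer.capture("wrist"); p=(.6205,.0625,-.2)
q=lambda u,v:(u/3+240-.33,v/3-.33)
for n,uv,z in [("tabEnd L",(102,358),.06),("tabEnd R",(284,358),.06),("nose tip",(190,355),.064),("wall in",(190,378),.08),("hous near",(190,440),.08),("barNearL",(57,326),.07),("barNearR",(326,326),.07),("barFar",(190,257),.07),("corner",(33,432),.07),("corner",(351,434),.07)]: print(n,w2b(p,ray(c,q(*uv),z)).round(4))
```

```text
tabEnd L [-0.064   0.0279  0.06  ]
tabEnd R [-0.0639 -0.0269  0.06  ]
nose tip [-0.0627  0.0012  0.064 ]
wall in [-0.0677  0.0005  0.08  ]
hous near [-0.0853  0.0007  0.08  ]
barNearL [-0.054   0.0392  0.07  ]
barNearR [-0.0539 -0.0385  0.07  ]
barFar [-0.035   0.0005  0.07  ]
corner [-0.0847  0.0479  0.07  ]
corner [-0.0851 -0.0468  0.07  ]
```

The insert reads as home: tab end −0.064, bar −0.054 to −0.035. The nose tip reads −0.0627 against −0.0605 expected, so I'll look closer.

arm_command:
  rows:
    - {"travel":[-0.2,0.05,-0.2],"delta_rot":[0,0,0],"grip":1}
    - {"travel":[-0.35,0.09,-0.5],"delta_rot":[0,0,0],"grip":1}
    - {"travel":[-0.35,0.09,-0.8],"delta_rot":[0,0,0],"grip":1}
    - {"travel":[-0.35,0.09,-0.8],"delta_rot":[0,0,0],"grip":1}
    - {"travel":[-0.35,0.09,-0.8],"delta_rot":[0,0,0],"grip":1}

```text
time_s: 9.05
tool_pos: [0.4507, 0.0859, 0.1229]
tcp_rot: [-2.116, 0.21, 2.121]
ft_force: [0.5, 0.5, 1.2]
grip_width: 0.0003
```

Run:
```python
from h import *
o=observe();print(o["tool_pos"],o["ft_force"]); c=shot("wrist","w8.png",(210,60,430,210),3.6)
print(proj(c,b2w((.6205,.0625,-.2),[(-.067,.033,.08),(-.0605,0,.064),(-.065,0,.06),(-.085,.033,.08),(-.085,-.048,.07)])))
```

```text
[0.45071713 0.0858528  0.12289215] [0.45925183 0.45764128 1.20524639]
[[226.50899673  34.50936008]
 [298.67780707  25.17834172]
 [299.27017679  35.937488  ]
 [229.45996396  75.09550532]
 [392.36488089  76.07621337]]
```

View pics/w8.png

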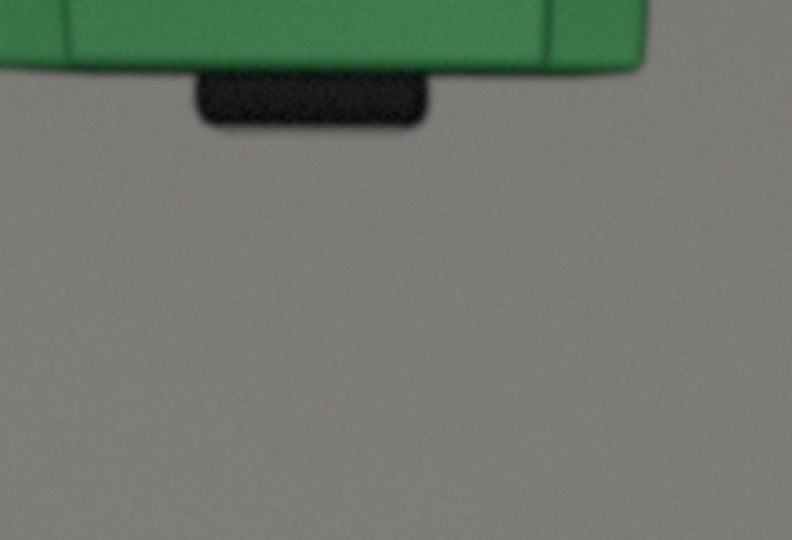

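arm_command:
  rows:
    - {"travel":[0.2,-0.04,0.05],"delta_rot":[0,0,0],"grip":1}
    - {"travel":[0.3,-0.06,0.05],"delta_rot":[0,0,0],"grip":1}
    - {"travel":[0.3,-0.06,0.05],"delta_rot":[0,0,0],"grip":1}
    - {"travel":[0.3,-0.06,0.05],"delta_rot":[0,0,0],"grip":1}

```text
time_s: 9.5
tool_pos: [0.4963, 0.077, 0.1321]
tcp_rot: [-2.119, 0.209, 2.115]
ft_force: [-1.6, -0.9, -0.0]
grip_width: 0.0004
```

Run:
```python
from h import *
o=observe();print(o["tool_pos"]); c=shot("wrist","w9.png",(220,60,420,200),4)
for x in (-.0605,-.0625,-.0645): print(proj(c,b2w((.6205,.0625,-.2),[(x,0,.064),(-.067,.0,.08),(-.085,0,.08),(-.065,0,.06)])).round(1).tolist())
```

```text
[0.49629234 0.07699991 0.13209334]
[[301.7, 117.4], [300.3, 132.3], [300.8, 165.2], [302.2, 124.6]]
[[301.8, 120.9], [300.3, 132.3], [300.8, 165.2], [302.2, 124.6]]
[[301.8, 124.4], [300.3, 132.3], [300.8, 165.2], [302.2, 124.6]]
```

View pics/w9.png

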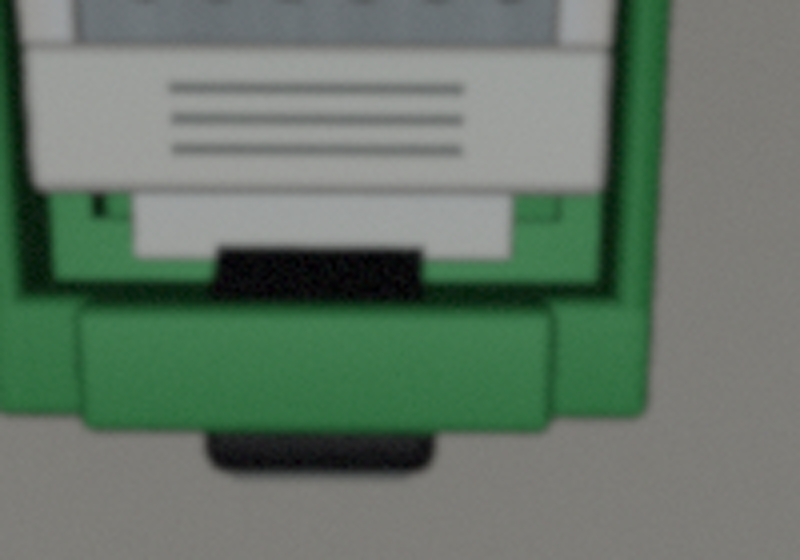

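The nose (crop row 247) overlaps the tab (end at row 259). The catch's outer lever stands out 7.0 px past the housing now, against 7.6 px at the start. A catch held back 2 mm would add about 2 px, so it is home. Handing in.

Run:
```python
from cell import robot, observe
print(observe()["ft_force"], robot.sign_off())
```

```text
the job is handed in; nothing more can be done
[-0.50046609 -0.20801578 -0.55478266] None
```

The insert is home in the box as far as my checks can tell, and the job is handed in at about 9.5 s of the 40 s. No verdict was reported.

**What I did:** I fitted the box's pose from the camera views. With the closed fingertips I pushed the tab end forward (about 1.3 N read at first contact) until the body met the lip and the tab dropped off the housing. Then I pressed the near bar down until it stopped firm with the fingertips at z 70 mm (28 N at the end), lifted off and backed away clear of everything.

**Last checks:**
- **Position:** the near bar spans box x −54 to −35 mm and the tab end is at −64 mm, which puts the tongue tip at about +76 mm, under the lip. I judged level and height from the pictures and that stop.
- **Catch:** its nose overlaps the tab, and its outer lever stands out no further than at the start.
- **Bystanders:** the bowl, garlic, mug and cup look unmoved in the last scene view. I did not measure them.

**One disagreement:** a first measurement put the catch nose about 2 mm short of home, right at the limit. A closer view brought that to about 0.5–1 mm, which is within the blur and calibration error and fits the lever reading. I also did not see the force peak of the snap itself, because it fell between readings.

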